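# Latch the filter door of the bench dust extractor

### The arm

A 6-joint arm with a two-finger parallel gripper is mounted at the origin on the work surface. World frame = base frame: x ahead of the robot, y to its left, z up, the work surface at z = 0. Lengths are in mm, angles in degrees, forces in N, time in s.
With the tool pointing down it reaches from about 375 to 750 mm from the base axis. Payload 9 kg.
Tool frame: the origin (TCP) lies between the finger pads; the fingertips stand 22 mm ahead of it and the grasp point (between the pads) lies 3 mm ahead of it; z points along the fingers, y is the line along which they close (so a half turn about z gives the same grasp; the last joint's range is limited). The gripper opens to 85 mm and grips with 20 to 120 N. Pads are 22 mm wide; open, the fingers measure 114 mm over their backs; the gripper's body (76 mm by 85 mm) begins 54 mm behind the grasp point. The pads swing forward as they close: fully open they stand 13 mm farther back than shut.
Start: joints at [55.48, 5.964, 5.575, 89.605, 0, 77.527], TCP at [225.23, 556.153, 253.331] pointing down, gripper open.
Joint ranges: [-171.21, 171.21], [-48.23, 106.86], [-62.78, 66.21], [-105.2, 120.99], [-86.42, 89.51], [-180, 180]. Speed limits (degrees/s): [127.2, 127.2, 147.25, 180, 180, 180].

### API

Orientations are given as [roll, pitch, yaw] about the fixed x, y, z axes, in that order (R = Rz(yaw) Ry(pitch) Rx(roll)).
In Python, from rig import ctrl, vision gives the robot as it stands.
- The arm moves only by the tool carry_out, never from a script. Its arguments are lists of equal length, an entry for each row: "linear": the shift along the tool's x, y, z scaled (see below), a list of three; "rot": the turn, a rotation vector about the tool's x, y, z scaled (see below), a list of three; "jaw": the closure, from 0 (fully open) to 1 (shut). In form: {"linear": [[x, y, z], ...], "rot": [[ax, ay, az], ...], "jaw": [jaw, ...]}. A call has 1 to 20 rows; each row is the pose to reach, as a shift and turn from the pose commanded when the call began, along the tool's axes at that moment; what a row does not reach only later rows make up. The controller multiplies each number of a shift by 0.5 m and each number of a turn by 45 degrees. A row lasts 1/8 s, in which the tool goes at most 62.5 mm and 10.7 degrees, less where a joint would pass 70% of its speed; a pose out of reach is approached as far as the arm can. A call with a number of a shift or a turn outside -1 to 1 is refused whole. A call with a gripper value outside its range is refused whole. The fingers move at their own pace and stop on an object; the grip force is fixed at half the most. Time passes only in rows, so rows that repeat a pose let the fingers close. It gives the time, the measured TCP pose, the force, the opening and the grip force at its end, in the units of the state.
- ctrl.observe(): the state, without advancing time (a new reading comes with each control period).
- vision.camera(name): name is "scene" or "top" or "wrist"; returns a dict with "color" (400x640x3 uint8, red, green, blue), "depth" (400x640 float32, mm along the optical axis (not along the pixel's ray), 0 where there is no reading), "fx", "fy", "cx", "cy" (pixels), "R" (3x3) and "t" (3): a world point X has camera coordinates R X + t. Camera axes: x right, y down, z forward; pixel columns grow to the right and rows downward; lengths in mm; the calibration is good to about 2 mm. The wrist camera is an equidistant fisheye: a pixel r from the principal point sees the ray r / f radians off the axis. A picture is of the moment at which its call begins.
- ctrl.hand_in(): hands the job in; it is judged then, once.
The state is a dict: "clock": time; "joint_pos": joint angles; "joint_vel": joint speeds; "joint_torque": joint torques, N m; "position": TCP position; "tool_rot": TCP orientation; "force": force on the tool from outside, world axes, zero at the start; "moment": the same for the moment, N m; "gripper_width": finger opening in mm; "gripper_force": force on a finger pad.
Only numpy, scipy, OpenCV 4.12 (cv2) and the standard library are available. Lean on these libraries where they do the work, as an engineer would, in place of code of your own. Each camera call takes 0.05 s, during which the arm holds its last target. There are 200 camera calls.

### The job

The filter has been changed in the bench dust extractor. First swing its filter door up until it bears lightly on the gasket, then, without forcing the wire loop of the draw latch (1.5 kg at most), hook it over the keeper on the door and draw it in snug under the lip; last, press the lever down over centre until it lies home and the door is pulled tight. Push the door with no more than about 2 kg and the lever with no more than about 3 kg, and leave the other things on the bench where they are.

Things in the scene. Friction and masses are not known exactly. Their poses are not given: they have to be found in the camera images.
- extractor: Fixed dust extractor: black steel box 240 long (x) x 200 wide (y) x 150 mm high. Origin: centre of its underside, on the bench; z up. The filter door closes the end at x = -120 mm, where a 10 mm sponge gasket lies between box and door. The draw latch sits on the top, in the middle of the width, near that end; behind it a carrying handle (bar along y at x = 45, up to z = 184 mm).
- filter_door_angle (a joint): Door angle (rad) about its hinge along y at x = -136, z = 14 mm of the extractor. 0: upright, just touching the gasket; positive: top leaning outward (-x of the extractor); starts at 0.2 to 0.5. A stiff hinge holds it where it is left; 3 to 7 N near the top moves it. Below 0 it compresses the gasket, about 25 N per mm at the top edge; the closed latch draws it to about -0.027.
- filter_door: The filter door: black panel 190 wide (y) x 134 high x 12 mm thick. Origin: middle of the hinge axis; z runs up the panel, which spans z = 2 to 136 mm; outer face x = -6, inner face x = +6 mm. At the middle of its upper edge the steel keeper, 20 mm wide: a 5 mm post flush with the outer face, and on it a 4 mm lip pointing outward 7 mm past the post; top 27 mm above the door's edge.
- door_top (a point): Middle of the upper edge of the door's outer face.
- keeper_seat (a point): Where the middle of the loop's bar sits when hooked: 2.5 mm outside the keeper post's outer face, close under the lip (lip's underside 3 mm higher, lip's tip 5 mm farther out; 18 mm above the door's upper edge). With the door at 0 it is at x = -144.5, z = 168 mm of the extractor. Axes: the door's (-x outward, z up).
- lever_angle (a joint): Lever angle (rad). 0: closed, flat on its stop, pointing to the extractor's +x (away from the door); pi/2: upright; stop at 2.15, leaning to the door. Starts at 1.05 to 1.5, stays where left (friction 0.05 N m). With the loop hooked and the door shut the loop goes taut at about 1.2; pressed 50 mm from the pivot the lever then takes up to 14 N (near 0.7), passes dead centre at 0.15 and stays down.
- lever: The lever's steel plate, 22 mm wide, 3 mm thick, tip upturned. Origin: on the pivot axis; x runs along the lever to its tip at 76 mm; its pressing face (on top when closed, facing the door when upright) is at z = +7 mm.
- lever_pad (a point): Middle of the lever's pressing face, 50 mm from the pivot axis: where to press.
- loop_angle (a joint): Angle of the wire loop about its pins on the lever (rad). It points to the door; its elevation above the horizontal is this angle minus the lever's angle. The pins lie at x = 15.8, z = -2.2 mm of the lever's frame: raising the lever carries them up and towards the door. Slight friction holds the loop where it is left, and lifts it with the lever. Starts 0.5 to 1.2 rad above the horizontal.
- loop_bar (a point): Middle of the loop's end bar, 66 mm from the pins. The loop is 5 mm steel wire, 37 mm wide outside and 27 mm inside (y); it can be gripped across its two side wires from above, near the bar. Its axes are the loop's: from the pins it points along -x.
- flask: Bystander: grey steel drinking flask, 68 mm diameter, 210 mm tall, standing. Origin: centre of its underside.
- tray: Bystander: black moulded tray with six pockets, 170 x 120 x 28 mm. Origin: centre of its underside.
- old_filter: Bystander: the used filter cassette, white frame 120 x 170 x 30 mm, lying flat. Origin: centre of its underside.
- screwdriver: Bystander: screwdriver with a red handle, lying flat on the bench. Origin: centre of its underside.
- lever_pivot (a point): Pivot of the latch lever, an axis along the extractor's y: at x = -87.5, y = 0, z = 168 mm of the extractor; axes as the extractor's.
- loop: The latch's wire loop, a U of 5 mm steel wire hinged on the lever by its open end. Origin: between the pins on which it turns; it points along its own -x; y is along the pins. Towing the lever along by the loop takes 3 to 8 N; the wire slips in a weak grip (below about 40 N). If the lever is pressed while the bar still stands out at the lip, the bar rides up onto the lip and does not seat.

How it is judged:
By the outcome, as a careful person would: the job done as asked, in the order asked, and still so for the second after the job is handed in, with the robot touching nothing.
It also fails if it takes over 72 s, if anything falls off the work surface, if the arm or the gripper's body presses on something with over 40 N, if the wrist force passes 120 N, or if a joint passes its speed limit or range.

## Working session

There is one attempt and no reset: what is moved stays moved. The work goes in short steps, Python scripts to look and compute and a tool call to move; the robot and the scene stay as the last step left them, time stands still between calls to the robot, and variables do not carry over. Pictures are saved under pics/ and viewed, at most 10 in all, crops included, and the job is handed in when it is done.

Besides the shell and the picture viewer there is one more tool, called after ">>>" as name(argument=value, ...) on one line, values as JSON. carry_out: Moves the arm, as the interface text tells. Its arguments: {"type":"object","properties":{"linear":{"type":"array","items":{"type":"array","items":{"type":"number"}}},"rot":{"type":"array","items":{"type":"array","items":{"type":"number"}}},"jaw":{"type":"array","items":{"type":"number"}}},"required":["linear","rot","jaw"]}

```bash
ls; mkdir -p pics; python3 - <<'E'
from rig import ctrl, vision
import cv2,numpy as np
ims=[]
for n in ["scene","top"]:
    c=vision.camera(n); np.savez(f"{n}0.npz",**c)
    cv2.imwrite(f"pics/{n}0.png",c["color"][:,:,::-1])
    print(n,c["fx"],c["cx"],c["cy"],-c["R"].T@c["t"],c["R"].round(3).tolist())
s=ctrl.observe();print(s)
E
```

```text
pics
scene 362.766283511138 315.5472544928817 201.1873965202546 [1188.46542974  463.08682242  926.72731048] [[-0.505, 0.863, 0.014], [0.63, 0.379, -0.678], [-0.59, -0.334, -0.735]]
top 468.8764121607983 324.8854971227346 202.1445070685501 [ 263.75004633  111.9226114  1511.6435706 ] [[0.041, -0.999, 0.005], [-0.978, -0.041, -0.206], [0.206, 0.004, -0.979]]
{'clock': 0.1, 'joint_pos': array([5.54797529e+01, 5.99538714e+00, 5.53104075e+00, 8.96059000e+01,
       1.94411417e-05, 7.75261402e+01]), 'joint_vel': array([-0.00704233, -0.04864815,  0.09853027, -0.0655617 ,  0.00348839,
       -0.0051817 ]), 'joint_torque': array([ 7.26749466e-03, -5.58207035e+01,  5.04718351e+01,  1.31333535e-02,
       -1.64729540e-04, -2.30567292e-05]), 'position': array([225.04573375, 555.8894496 , 252.59358275]), 'tool_rot': array([-1.79931416e+02, -1.51917962e-02,  1.57953604e+02]), 'force': array([-0.57625921, -0.40896321,  0.63219947]), 'moment': array([ 0.00922813, -0.02181251, -0.02822462]), 'gripper_force': 0.0, 'gripper_width': 85.19002677035733}
```

View pics/scene0.png

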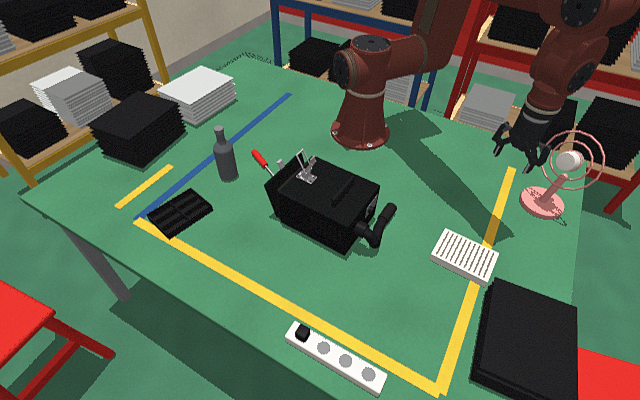

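View pics/top0.png

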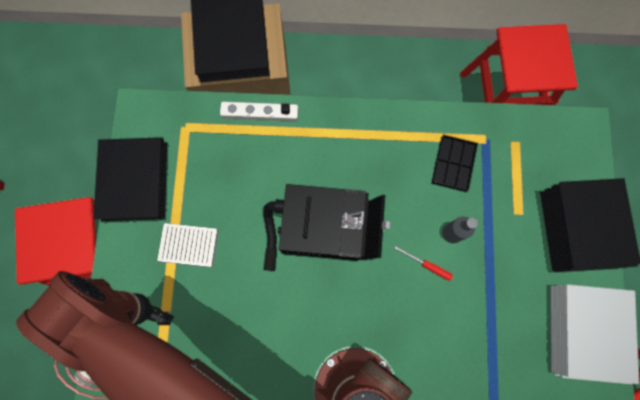

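The scene view shows the extractor in the middle with its door end facing left, at about (275,180), and the latch at (307,170). In the top view the box spans about (285,185)–(368,258), with the leaning door at about (376,225), the keeper at (386,225) and the latch at (352,220). The flask is at (460,228) and the screwdriver at (425,262). The extractor's +x is therefore roughly world +y.

```bash
cat > h.py <<'E'
import numpy as np, cv2
def cloud(c):
    v,u=np.mgrid[0:400,0:640]; d=c["depth"].astype(float)
    P=np.stack([(u-c["cx"])/c["fx"]*d,(v-c["cy"])/c["fy"]*d,d],-1)
    return (P-c["t"])@c["R"]
E
python3 - <<'E'
from h import *
c=dict(np.load("top0.npz")); P=cloud(c); d=c["depth"]>0
m=np.zeros((400,640),bool); m[170:275,270:400]=1
m&=d
t=m&(abs(P[...,2]-150)<6)
pts=P[t][:,:2].astype(np.float32)
print(t.sum(), P[t][:,2].mean(), cv2.minAreaRect(pts), cv2.boxPoints(cv2.minAreaRect(pts)))
for vr in (215,220,225,230): print([(u,*P[vr,u].round().astype(int)) for u in range(340,400,3)])
c2=dict(np.load("scene0.npz")); P2=cloud(c2)
t=(abs(P2[...,2]-150)<5)&(abs(P2[...,0]-P[t][:,0].mean())<130)&(abs(P2[...,1]-P[t][:,1].mean())<160)
print(t.sum(),cv2.boxPoints(cv2.minAreaRect(P2[t][:,:2].astype(np.float32))),P2[t][:,2].mean())
for n,cc in(("scene",c2),("top",c)):
    im=cc["color"][:,:,::-1]
    k=im[140:220,250:330] if n=="scene" else im[195:250,330:400]
    k=cv2.resize(k,None,fx=5,fy=5,interpolation=cv2.INTER_CUBIC); k=k[:400,:400] if n=="scene" else k
    cv2.imwrite(f"pics/{n}_crop.png",k)
    if n=="scene":A=k
    else:B=cv2.copyMakeBorder(k,0,400-k.shape[0],0,0,cv2.BORDER_CONSTANT)
cv2.imwrite("pics/crop.png",np.hstack([A,B]))
E
```

```text
5246 150.47430075029644 ((494.625732421875, 93.14141845703125), (301.8631896972656, 200.8542938232422), 87.14910125732422) [[386.81598  -52.60843 ]
 [587.4217   -62.598328]
 [602.4355   238.89127 ]
 [401.82977  248.88116 ]]
[(340, np.int64(513), np.int64(71), np.int64(150)), (343, np.int64(512), np.int64(62), np.int64(158)), (346, np.int64(500), np.int64(57), np.int64(226)), (349, np.int64(508), np.int64(46), np.int64(185)), (352, np.int64(506), np.int64(38), np.int64(195)), (355, np.int64(515), np.int64(27), np.int64(149)), (358, np.int64(516), np.int64(18), np.int64(148)), (361, np.int64(498), np.int64(16), np.int64(244)), (364, np.int64(516), np.int64(0), np.int64(148)), (367, np.int64(535), np.int64(-18), np.int64(49)), (370, np.int64(532), np.int64(-25), np.int64(68)), (373, np.int64(527), np.int64(-32), np.int64(94)), (376, np.int64(524), np.int64(-39), np.int64(114)), (379, np.int64(520), np.int64(-45), np.int64(140)), (382, np.int64(519), np.int64(-54), np.int64(142)), (385, np.int64(547), np.int64(-81), np.int64(0)), (388, np.int64(547), np.int64(-91), np.int64(1)), (391, np
[... 2634 characters left out ...]
1), np.int64(153)), (367, np.int64(485), np.int64(-18), np.int64(60)), (370, np.int64(482), np.int64(-25), np.int64(83)), (373, np.int64(479), np.int64(-32), np.int64(105)), (376, np.int64(476), np.int64(-39), np.int64(127)), (379, np.int64(474), np.int64(-45), np.int64(146)), (382, np.int64(474), np.int64(-54), np.int64(143)), (385, np.int64(497), np.int64(-82), np.int64(-1)), (388, np.int64(497), np.int64(-91), np.int64(0)), (391, np.int64(497), np.int64(-101), np.int64(1)), (394, np.int64(498), np.int64(-111), np.int64(-1)), (397, np.int64(498), np.int64(-120), np.int64(5))]
3652 [[388.58292 -43.37583]
 [592.8495  -52.16088]
 [605.29614 237.24286]
 [401.02954 246.02792]] 150.0038825058524
```

View pics/crop.png

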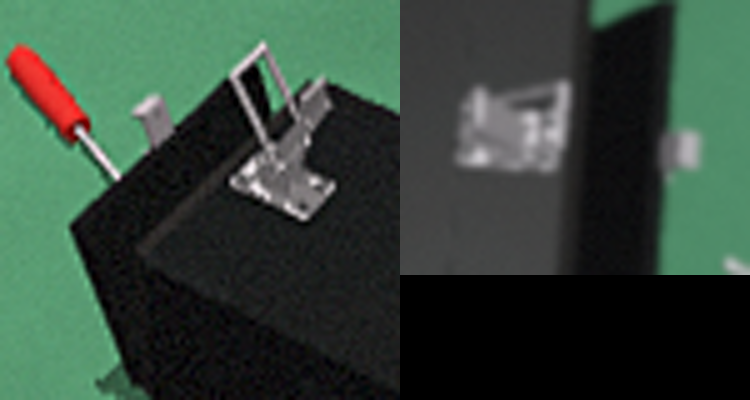

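The scene crop shows the loop standing steeply with its bar at the top, at about (250,60). The lever plate is behind it at about (315,95), and the keeper at (152,112) leans outward with the door. Next I'll fit the extractor frame and the joint angles.

```bash
cat >> h.py <<'E'
from scipy.spatial.transform import Rotation as Ro
import json
def frame():
    f=json.load(open("ext.json")); a=np.radians(f["yaw"]); ex=np.array([np.cos(a),np.sin(a),0]); ey=np.array([-ex[1],ex[0],0])
    return np.array([f["x"],f["y"],0]),np.stack([ex,ey,[0,0,1]])   # rows = axes
def toE(P): o,A=frame(); return (np.asarray(P)-o)@A.T
def toW(P): o,A=frame(); return o+np.asarray(P)@A
E
python3 - <<'E'
from h import *
P0=None
for n in("top","scene"):
    c=dict(np.load(n+"0.npz")); P=cloud(c); 
    o=np.array([495,115,0]); 
    for a0 in [87.3]:
        a=np.radians(a0); ex=np.array([np.cos(a),np.sin(a),0]); ey=np.array([-ex[1],ex[0],0])
    Q=(P-o)@np.stack([ex,ey,[0,0,1]]).T
    t=(c["depth"]>0)&(abs(Q[...,2]-150)<4)&(abs(Q[...,0])<135)&(abs(Q[...,1])<120)
    X=Q[t]
    # edges per slice
    for ax,rng in((1,np.arange(-90,100,12)),):
        lo=[];hi=[];cs=[]
        for s in rng:
            k=X[(abs(X[:,0]-s)<6)]; lo.append(k[:,1].min());hi.append(k[:,1].max());cs.append(s)
        pl=np.polyfit(cs,lo,1);ph=np.polyfit(cs,hi,1);print(n,"ylo",pl,"yhi",ph,np.round(lo),np.round(hi))
    lo=[];hi=[]
    for s in range(-80,90,16):
        k=X[(abs(X[:,1]-s)<8)]; lo.append(k[:,0].min());hi.append(k[:,0].max())
    print("x lo/hi",np.round(lo),np.round(hi))
    dm=(c["depth"]>0)&(Q[...,0]<-122)&(Q[...,0]>-215)&(Q[...,2]>20)&(abs(Q[...,1])<95)
    z=Q[dm]; print("door",len(z)); 
    for h in range(30,185,15):
        k=z[abs(z[:,2]-h)<7]; 
        if len(k): print(h,np.percentile(k[:,0],[5,50,95]).round(),end=";")
    lm=(c["depth"]>0)&(abs(Q[...,1])<30)&(Q[...,2]>172)&(Q[...,0]<-20)
    L=Q[lm]; L=L[np.argsort(-L[:,2])]; print(); print(L[:40:2].round().astype(int).tolist(), len(L))
E
```

```text
top ylo [-1.29607448e-03 -9.98410571e+01] yhi [-3.73234719e-03  9.87560683e+01] [-101.  -99. -100. -100. -100.  -99. -100.  -99.  -98. -101. -100. -100.
 -100. -100. -101. -100.] [ 99.  99.  99.  98.  99. 100.  98.  99. 100.  98.  98.  99.  98.  99.
  98.  99.]
x lo/hi [-119. -120. -121. -120. -120. -119. -120. -121. -119. -120. -119.] [129. 128. 129. 128. 129. 129. 129. 129. 128. 129. 129.]
door 1108
30 [-135. -127. -124.];45 [-132. -130. -129.];60 [-137. -134. -131.];75 [-142. -139. -136.];90 [-146. -144. -141.];105 [-151. -148. -146.];120 [-156. -153. -150.];135 [-171. -158. -155.];150 [-171. -164. -160.];165 [-185. -178. -173.];180 [-178. -178. -178.];
[[-101, -16, 247], [-98, -13, 245], [-99, 3, 245], [-55, -1, 244], [-102, 0, 243], [-55, -4, 243], [-55, -7, 243], [-100, 6, 243], [-100, 9, 242], [-102, -6, 242], [-99, -11, 241], [-99, -3, 241], [-56, 4, 240], [-101, -14, 240], [-98, 17, 240], [-101, 16, 238], [-53, 9, 236], [-56, 8, 235], [-96, -18, 234], [-93, 19, 233]] 280
scene ylo [ 9.25515531e-04 -1.03553378e+02] yhi [-5.83956110e-03  9.61566024e+01] [-102. -104. -105. -103
[... 155 characters left out ...]
. -124. -122. -124. -123. -125. -125. -125. -125. -124. -124.] [126. 125. 126. 125. 126. 125. 127. 126. 125. 125. 126.]
door 726
30 [-133. -132. -130.];45 [-139. -136. -134.];60 [-145. -139. -135.];75 [-147. -144. -142.];90 [-150. -148. -146.];105 [-156. -153. -151.];120 [-160. -157. -154.];135 [-169. -162. -158.];150 [-174. -165. -123.];165 [-188. -179. -175.];
[[-56, -1, 243], [-101, 2, 242], [-104, 11, 242], [-101, -8, 242], [-101, 8, 241], [-60, -7, 241], [-60, -1, 241], [-101, -13, 241], [-101, -18, 240], [-58, -4, 240], [-58, -9, 240], [-61, 6, 239], [-105, -12, 238], [-57, -11, 238], [-108, -13, 238], [-57, -5, 237], [-98, 14, 235], [-105, -18, 235], [-57, -5, 234], [-57, 6, 233]] 247
```

```bash
cat >> h.py <<'E'
def toolR(tilt):
    a=np.radians(tilt); _,A=frame()
    X=np.array([np.cos(a),0,np.sin(a)]);Z=np.array([np.sin(a),0,-np.cos(a)]);Y=np.cross(Z,X)
    return A.T@np.stack([X,Y,Z],1)
def plan(s,targets):
    """targets: list of ((x,y,z) ext TCP, tilt)"""
    R0=Ro.from_euler("xyz",s["tool_rot"],degrees=True).as_matrix()
    for p,t in targets:
        l=R0.T@(toW(p)-s["position"])/500; r=Ro.from_matrix(R0.T@toolR(t)).as_rotvec(degrees=True)/45
        print(p,t,"lin",l.round(4).tolist(),"rot",r.round(3).tolist())
def show(s): 
    o,A=frame(); R=Ro.from_euler("xyz",s["tool_rot"],degrees=True).as_matrix(); zt=A@R[:,2]
    print("t",round(s["clock"],2),"ext",toE(s["position"]).round(1),"tilt",np.degrees(np.arctan2(zt[0],-zt[2])).round(2),"latz",zt[1].round(3),"Fext",(A@s["force"]).round(2),"w",round(s["gripper_width"],1),"gf",round(s["gripper_force"],1),"q",s["joint_pos"].round(0))
E
python3 - <<'E'
from h import *
a=np.radians(87.15); ex=np.array([np.cos(a),np.sin(a)]);ey=np.array([-ex[1],ex[0]])
o=np.array([495,115])-2*ex-2*ey; json.dump(dict(x=o[0],y=o[1],yaw=87.15),open("ext.json","w")); print(o)
from rig import ctrl
s=ctrl.observe(); show(s)
plan(s,[((140,68,300),0),((-215,68,300),0)])
E
```

```text
[496.89808351 112.903031  ]
t 0.1 ext [428.9 293.5 252.6] tilt -0.06 latz 0.001 Fext [-0.44  0.56  0.63] w 85.2 gf 0.0 q [55.  6.  6. 90.  0. 78.]
(140, 68, 300) 0 lin [-0.616, -0.3975, -0.0945] rot [-0.002, 0.001, 1.573]
(-215, 68, 300) 0 lin [-0.8494, -1.068, -0.0938] rot [-0.002, 0.001, 1.573]
```

>>> carry_out(linear=[[-0.06,-0.04,-0.02],[-0.15,-0.1,-0.04],[-0.24,-0.155,-0.06],[-0.33,-0.21,-0.08],[-0.42,-0.27,-0.095],[-0.5,-0.325,-0.095],[-0.57,-0.37,-0.095],[-0.616,-0.4,-0.095],[-0.616,-0.4,-0.095]], rot=[[0,0,0.1],[0,0,0.25],[0,0,0.4],[0,0,0.55],[0,0,0.7],[0,0,0.8],[0,0,0.87],[0,0,0.9],[0,0,0.9]], jaw=[1,1,1,1,1,1,1,1,1])

```text
clock: 1.23
position: [436.3, 253.8, 300.3]
tool_rot: [-180.0, -0.0, 117.3]
force: [0.3, -0.3, 0.4]
gripper_width: 0.3
gripper_force: 0.0
```

```bash
cat > p.py <<'E'
import sys
from h import *
from rig import ctrl
s=ctrl.observe(); show(s)
if len(sys.argv)>1: plan(s,eval(sys.argv[1]))
E
python3 p.py "[((-215,68,300),0),((-215,68,140),0)]"
```

```text
t 1.23 ext [137.7  67.5 300.3] tilt -0.02 latz 0.001 Fext [-0.33 -0.33  0.43] w 0.3 gf 0.0 q [ 15. -10.  -5.  95.  -0.  78.]
(-215, 68, 300) 0 lin [-0.6095, -0.355, 0.0009] rot [-0.001, 0.0, 0.67]
(-215, 68, 140) 0 lin [-0.6095, -0.3548, 0.3209] rot [-0.001, 0.0, 0.67]
```

>>> carry_out(linear=[[-0.05,-0.03,0],[-0.13,-0.075,0],[-0.22,-0.13,0],[-0.31,-0.18,0],[-0.4,-0.235,0],[-0.49,-0.285,0],[-0.56,-0.325,0],[-0.61,-0.355,0],[-0.61,-0.355,0]], rot=[[0,0,0.1],[0,0,0.25],[0,0,0.4],[0,0,0.5],[0,0,0.6],[0,0,0.67],[0,0,0.67],[0,0,0.67],[0,0,0.67]], jaw=[1,1,1,1,1,1,1,1,1])

```text
clock: 2.35
position: [418.6, -98.0, 300.5]
tool_rot: [-180.0, -0.0, 87.2]
force: [0.2, 0.2, -0.1]
gripper_width: 0.3
gripper_force: 0.0
```

```bash
python3 - <<'E'
from h import *
from rig import ctrl,vision
c=vision.camera("wrist"); np.savez("w1.npz",**c); cv2.imwrite("pics/w1.png",c["color"][:,:,::-1])
print(c["fx"],c["cx"],c["cy"],toE(-c["R"].T@c["t"]))
E
python3 p.py "[((-215,68,140),0),((-198,68,140),0),((-160,68,140),0)]"
```

```text
309.70691628693146 315.42286089636065 199.46581937724451 [-132.67205066   67.54663654  421.0253432 ]
t 2.4 ext [-213.5   67.7  300.6] tilt 0.04 latz 0.0 Fext [ 0.63 -0.4   0.56] w 0.2 gf 0.0 q [-31. -23. -16.  97.   0.  62.]
(-215, 68, 140) 0 lin [-0.0032, -0.0004, 0.3212] rot [-0.0, -0.001, 0.002]
(-198, 68, 140) 0 lin [0.0308, -0.0004, 0.3212] rot [-0.0, -0.001, 0.002]
(-160, 68, 140) 0 lin [0.1068, -0.0002, 0.3213] rot [-0.0, -0.001, 0.002]
```

View pics/w1.png

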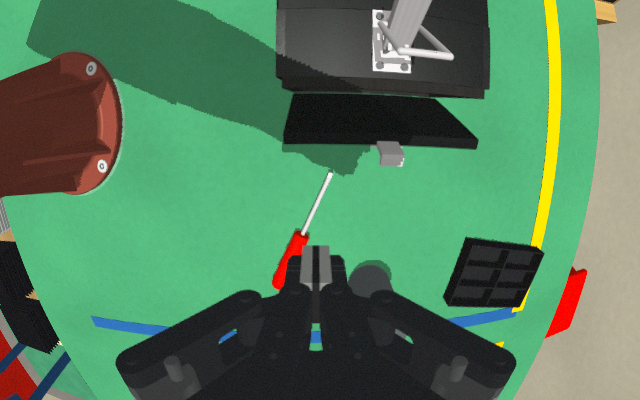

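The wrist view shows the door's upper edge running from about (285,143) to (478,145), with the keeper at (391,153), the loop above the box at (430,50), the flask at (370,280), and the screwdriver from (330,170) to (290,260). I'll check how far the flask and screwdriver are from the planned path.

```bash
python3 - <<'E'
from h import *
c=dict(np.load("top0.npz")); P=toE(cloud(c).reshape(-1,3)).reshape(400,640,3); d=c["depth"]>0
m=np.zeros((400,640),bool); m[205:250,430:485]=1; m&=d&(P[...,2]>60)
q=P[m]; print("flask",q.min(0).round(),q.max(0).round(), q[q[:,2]>190].mean(0))
# wrist keeper & loop bar rays
w=dict(np.load("w1.npz"))
def ray(w,u,v):
    x=(u-w["cx"])/w["fx"];y=(v-w["cy"])/w["fy"];th=np.hypot(x,y);k=np.sin(th)/th if th else 1
    return w["R"].T@np.array([x*k,y*k,np.cos(th)])
o=-w["R"].T@w["t"]
def atz(u,v,z): r=ray(w,u,v); return toE(o+r*(z-o[2])/r[2]).round(1)
print("keeper lip outer L/R top",atz(383,166,168),atz(404,166,168),"bar z245",atz(425,27,245),atz(452,57,243))
print("door outer edge",atz(285,144,142),atz(478,148,142),"box edge",atz(277,92,150),atz(488,97,150))
E
```

```text
flask [-443.  -49.   60.] [-376.   16.  216.] [-408.38645483  -16.92948115  208.67441936]
keeper lip outer L/R top [-186.8   10.6  168. ] [-186.4   -8.1  168. ] bar z245 [-86.    4.6 245. ] [-102.   -13.7  243. ]
door outer edge [-172.4   95.5  142. ] [-171.   -94.1  142. ] box edge [-125.2  101.1  150. ] [-119.4  -96.6  150. ]
```

>>> carry_out(linear=[[0,0,0.05],[0,0,0.13],[0,0,0.21],[0,0,0.28],[0,0,0.32],[0,0,0.32],[0.02,0,0.32],[0.04,0,0.32],[0.04,0,0.32]], rot=[[0,0,0],[0,0,0],[0,0,0],[0,0,0],[0,0,0],[0,0,0],[0,0,0],[0,0,0],[0,0,0]], jaw=[1,1,1,1,1,1,1,1,1])

```text
clock: 3.52
position: [420.1, -76.7, 141.6]
tool_rot: [179.9, 0.0, 87.4]
force: [0.3, 0.7, 0.0]
gripper_width: 0.1
gripper_force: 0.0
```

```bash
python3 p.py
```

```text
t 3.52 ext [-193.2   67.2  141.6] tilt -0.02 latz -0.001 Fext [ 0.73 -0.22  0.04] w 0.1 gf 0.0 q [-28. -25. -34.  81.   0.  65.]
```

>>> carry_out(linear=[[0.008,0,0],[0.016,0,0],[0.024,0,0],[0.032,0,0],[0.04,0,0],[0.046,0,0],[0.052,0,0],[0.058,0,0],[0.062,0,0],[0.066,0,0]], rot=[[0,0,0],[0,0,0],[0,0,0],[0,0,0],[0,0,0],[0,0,0],[0,0,0],[0,0,0],[0,0,0],[0,0,0]], jaw=[1,1,1,1,1,1,1,1,1,1])

```text
clock: 4.78
position: [421.2, -44.2, 140.7]
tool_rot: [-180.0, -0.0, 87.3]
force: [0.3, -2.8, 2.2]
gripper_width: 0.1
gripper_force: 1.6
```

```bash
python3 p.py
```

```text
t 4.78 ext [-160.7   67.8  140.7] tilt 0.01 latz 0.0 Fext [-2.81 -0.45  2.24] w 0.1 gf 1.6 q [-24. -26. -35.  81.   0.  69.]
```

>>> carry_out(linear=[[0.002,0,0],[0.004,0,0],[0.006,0,0],[0.008,0,0],[0.01,0,0]], rot=[[0,0,0],[0,0,0],[0,0,0],[0,0,0],[0,0,0]], jaw=[1,1,1,1,1])

```text
clock: 5.4
position: [421.5, -39.3, 140.8]
tool_rot: [180.0, -0.0, 87.3]
force: [-0.5, -2.6, 1.9]
gripper_width: 0.2
gripper_force: 1.5
```

```bash
python3 p.py
```

```text
t 5.4 ext [-155.8   67.8  140.8] tilt 0.01 latz -0.0 Fext [-2.63  0.33  1.89] w 0.2 gf 1.5 q [-23. -26. -35.  81.   0.  70.]
```

>>> carry_out(linear=[[0.001,0,0],[0.0015,0,0],[0.0015,0,0]], rot=[[0,0,0],[0,0,0],[0,0,0]], jaw=[1,1,1])

```text
clock: 5.78
position: [421.5, -38.6, 140.8]
tool_rot: [180.0, -0.0, 87.3]
force: [-1.1, -2.1, 2.8]
gripper_width: 0.0
gripper_force: 1.2
```

>>> carry_out(linear=[[0.001,0,0],[0.0012,0,0],[0.0012,0,0]], rot=[[0,0,0],[0,0,0],[0,0,0]], jaw=[1,1,1])

```text
clock: 6.15
position: [421.5, -38.0, 140.8]
tool_rot: [180.0, -0.0, 87.3]
force: [-1.1, -2.6, 1.3]
gripper_width: 0.3
gripper_force: 1.3
```

>>> carry_out(linear=[[0.0008,0,0],[0.0012,0,0],[0.0012,0,0]], rot=[[0,0,0],[0,0,0],[0,0,0]], jaw=[1,1,1])

```text
clock: 6.52
position: [421.6, -37.4, 140.8]
tool_rot: [180.0, -0.0, 87.3]
force: [0.4, -2.3, 2.1]
gripper_width: -0.2
gripper_force: 1.3
```

```bash
python3 - <<'E'
from h import *
from rig import ctrl,vision
c=vision.camera("wrist"); np.savez("w2.npz",**c); cv2.imwrite("pics/w2.png",c["color"][:,:,::-1])
E
python3 p.py
```

```text
t 6.58 ext [-153.9   67.8  140.8] tilt 0.01 latz -0.0 Fext [-2.33 -0.48  1.53] w 0.1 gf 1.3 q [-23. -26. -35.  81.   0.  70.]
```

View pics/w2.png

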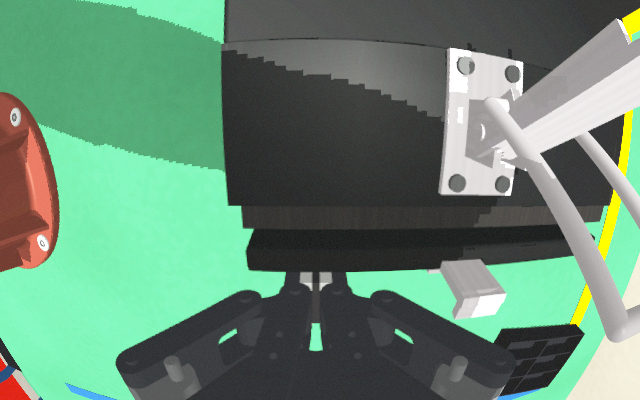

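The fingers bear on the door at (315,270). Only a sliver of gap is left between the gasket at (420,228) and the door's inner edge at (420,235), so I'll carry on in small steps.

>>> carry_out(linear=[[0.0008,0,0],[0.0012,0,0],[0.0012,0,0]], rot=[[0,0,0],[0,0,0],[0,0,0]], jaw=[1,1,1])

```text
clock: 6.95
position: [421.6, -36.8, 140.8]
tool_rot: [180.0, -0.0, 87.3]
force: [0.5, -2.0, 1.8]
gripper_width: 0.0
gripper_force: 1.3
```

>>> carry_out(linear=[[0.0008,0,0],[0.0012,0,0],[0.0012,0,0]], rot=[[0,0,0],[0,0,0],[0,0,0]], jaw=[1,1,1])

```text
clock: 7.32
position: [421.6, -36.2, 140.8]
tool_rot: [180.0, -0.0, 87.3]
force: [0.2, -1.9, 1.4]
gripper_width: 0.1
gripper_force: 1.3
```

>>> carry_out(linear=[[0.0008,0,0],[0.0012,0,0],[0.0012,0,0]], rot=[[0,0,0],[0,0,0],[0,0,0]], jaw=[1,1,1])

```text
clock: 7.7
position: [421.6, -35.6, 140.8]
tool_rot: [-180.0, -0.0, 87.3]
force: [-0.2, -2.1, 2.3]
gripper_width: -0.1
gripper_force: 1.3
```

>>> carry_out(linear=[[0.0008,0,0],[0.0012,0,0],[0.0012,0,0]], rot=[[0,0,0],[0,0,0],[0,0,0]], jaw=[1,1,1])

```text
clock: 8.07
position: [421.7, -35.0, 140.8]
tool_rot: [180.0, -0.0, 87.3]
force: [0.7, -2.4, 1.5]
gripper_width: 0.1
gripper_force: 1.3
```

>>> carry_out(linear=[[0.0008,0,0],[0.0012,0,0],[0.0012,0,0]], rot=[[0,0,0],[0,0,0],[0,0,0]], jaw=[1,1,1])

```text
clock: 8.45
position: [421.7, -34.4, 140.8]
tool_rot: [180.0, -0.0, 87.3]
force: [0.1, -2.6, 2.5]
gripper_width: -0.1
gripper_force: 1.2
```

>>> carry_out(linear=[[0.0008,0,0],[0.0012,0,0],[0.0012,0,0]], rot=[[0,0,0],[0,0,0],[0,0,0]], jaw=[1,1,1])

```text
clock: 8.82
position: [421.7, -33.8, 140.8]
tool_rot: [180.0, -0.0, 87.3]
force: [-0.0, -1.8, 2.6]
gripper_width: -0.1
gripper_force: 1.2
```

>>> carry_out(linear=[[0.0008,0,0],[0.0012,0,0],[0.0012,0,0]], rot=[[0,0,0],[0,0,0],[0,0,0]], jaw=[1,1,1])

```text
clock: 9.2
position: [421.7, -33.2, 140.8]
tool_rot: [180.0, -0.0, 87.3]
force: [0.5, -1.9, 1.3]
gripper_width: 0.4
gripper_force: 1.2
```

>>> carry_out(linear=[[0.0008,0,0],[0.0012,0,0],[0.0012,0,0]], rot=[[0,0,0],[0,0,0],[0,0,0]], jaw=[1,1,1])

```text
clock: 9.57
position: [421.8, -32.6, 140.8]
tool_rot: [180.0, -0.0, 87.3]
force: [-0.5, -2.5, 1.3]
gripper_width: -0.1
gripper_force: 1.2
```

>>> carry_out(linear=[[0.0008,0,0],[0.0012,0,0],[0.0012,0,0]], rot=[[0,0,0],[0,0,0],[0,0,0]], jaw=[1,1,1])

```text
clock: 9.95
position: [421.8, -32.0, 140.8]
tool_rot: [180.0, -0.0, 87.3]
force: [0.1, -1.9, 1.0]
gripper_width: 0.1
gripper_force: 1.2
```

```bash
python3 - <<'E'
from h import *
from rig import ctrl,vision
c=vision.camera("wrist"); np.savez("w3.npz",**c)
w=dict(np.load("w2.npz"))
a=w["color"][200:290,225:475][:,:,::-1];b=c["color"][200:290,225:475][:,:,::-1]
cv2.imwrite("pics/w3.png",cv2.convertScaleAbs(cv2.resize(np.vstack([a,b]),None,fx=3,fy=3),alpha=2.2))
E
python3 p.py
```

```text
t 10.0 ext [-148.5   67.8  140.8] tilt 0.01 latz -0.0 Fext [-2.7   0.35  2.81] w 0.4 gf 1.2 q [-22. -26. -35.  81.   0.  71.]
```

View pics/w3.png

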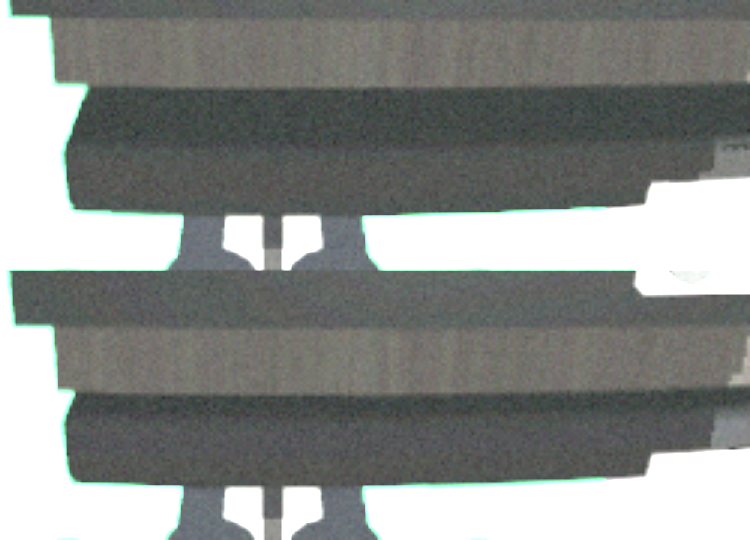

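Since the last look the dark band of the door's inner face has shrunk from about 60 to about 25 rows at ×3, so roughly 3–4 mm of gap remain.

>>> carry_out(linear=[[0.001,0,0],[0.002,0,0],[0.003,0,0],[0.003,0,0]], rot=[[0,0,0],[0,0,0],[0,0,0],[0,0,0]], jaw=[1,1,1,1])

```text
clock: 10.5
position: [421.9, -30.4, 140.8]
tool_rot: [180.0, -0.0, 87.3]
force: [1.1, -2.1, 1.7]
gripper_width: 0.1
gripper_force: 1.0
```

>>> carry_out(linear=[[0.0008,0,0],[0.0012,0,0],[0.0012,0,0]], rot=[[0,0,0],[0,0,0],[0,0,0]], jaw=[1,1,1])

```text
clock: 10.88
position: [421.9, -29.9, 140.8]
tool_rot: [180.0, -0.0, 87.3]
force: [-0.0, -2.4, 1.7]
gripper_width: -0.1
gripper_force: 1.1
```

>>> carry_out(linear=[[0.0008,0,0],[0.0012,0,0],[0.0012,0,0]], rot=[[0,0,0],[0,0,0],[0,0,0]], jaw=[1,1,1])

```text
clock: 11.25
position: [421.9, -29.3, 140.8]
tool_rot: [180.0, -0.0, 87.3]
force: [0.1, -3.9, 1.0]
gripper_width: 0.1
gripper_force: 1.2
```

>>> carry_out(linear=[[0.0006,0,0],[0.001,0,0],[0.001,0,0]], rot=[[0,0,0],[0,0,0],[0,0,0]], jaw=[1,1,1])

```text
clock: 11.62
position: [422.0, -28.9, 140.8]
tool_rot: [180.0, 0.0, 87.3]
force: [0.5, -2.9, 2.2]
gripper_width: 0.0
gripper_force: 1.3
```

>>> carry_out(linear=[[0.0005,0,0],[0.0008,0,0],[0.0008,0,0]], rot=[[0,0,0],[0,0,0],[0,0,0]], jaw=[1,1,1])

```text
clock: 12.0
position: [422.0, -28.8, 140.8]
tool_rot: [180.0, 0.0, 87.3]
force: [-0.5, -4.8, 2.6]
gripper_width: -0.1
gripper_force: 2.7
```

```bash
python3 - <<'E'
from h import *
from rig import ctrl,vision
c=vision.camera("wrist"); np.savez("w4.npz",**c)
for n in("w2","w3","w4"):
    g=cv2.cvtColor(dict(np.load(n+".npz"))["color"],cv2.COLOR_RGB2GRAY)
    print(n,g[205:275:1,330:370].mean(1).astype(int).tolist())
E
python3 p.py
```

```text
w2 [46, 50, 53, 55, 54, 54, 54, 54, 54, 54, 54, 54, 54, 54, 55, 54, 54, 54, 54, 54, 54, 54, 55, 55, 42, 33, 33, 33, 32, 33, 33, 32, 32, 32, 33, 33, 33, 32, 33, 33, 33, 32, 33, 34, 36, 38, 39, 38, 39, 38, 40, 40, 39, 39, 40, 40, 39, 39, 40, 39, 39, 39, 39, 39, 39, 39, 57, 141, 148, 148]
w3 [46, 46, 46, 45, 45, 45, 45, 44, 44, 44, 44, 43, 44, 43, 48, 52, 53, 53, 54, 53, 54, 53, 53, 53, 53, 54, 54, 54, 54, 53, 54, 54, 53, 53, 53, 53, 44, 34, 32, 31, 31, 32, 32, 33, 35, 36, 39, 39, 39, 39, 39, 39, 39, 39, 39, 39, 38, 39, 39, 39, 39, 39, 39, 38, 38, 38, 48, 117, 142, 147]
w4 [45, 45, 45, 44, 45, 45, 45, 44, 44, 45, 44, 44, 44, 44, 44, 43, 43, 43, 42, 43, 43, 45, 49, 53, 53, 54, 54, 53, 53, 54, 53, 53, 54, 53, 53, 53, 53, 53, 53, 53, 53, 53, 53, 46, 36, 37, 38, 38, 40, 39, 39, 38, 39, 39, 40, 39, 40, 39, 39, 39, 39, 38, 38, 38, 39, 39, 45, 94, 139, 147]
t 12.05 ext [-145.2   67.8  140.8] tilt -0.04 latz 0.0 Fext [-5.49  0.39  1.6 ] w 0.2 gf 2.7 q [-22. -26. -35.  81.  -0.  71.]
```

The dark band has gone and the arm stalls at about 5 N, so the door is on the gasket. I'll use the known edges in this close view to refine the frame.

```bash
cat >> h.py <<'E'
def ray(w,u,v):
    x=(u-w["cx"])/w["fx"];y=(v-w["cy"])/w["fy"];th=np.hypot(x,y);k=np.sin(th)/th
    return w["R"].T@np.array([x*k,y*k,np.cos(th)])
def atz(w,u,v,z): o=-w["R"].T@w["t"]; r=ray(w,u,v); return toE(o+r*(z-o[2])/r[2]).round(1)
E
python3 - <<'E'
from h import *
w=dict(np.load("w4.npz"))
print(toE(-w["R"].T@w["t"]), "boxedge -120:",atz(w,350,226.5,150),"gasket/door -130:",atz(w,350,248,150),"outer -142:",atz(w,350,271.5,150))
P=toE(cloud(w).reshape(-1,3)).reshape(400,640,3)
d=w["depth"]; print("depth@ box,door",d[215,350],d[260,350])
im=w["color"][:,:,::-1].copy(); cv2.imwrite("pics/w4.png",np.hstack([im[:,:],]))
E
```

```text
[-63.22854578  67.77402004 261.29966975] boxedge -120: [-111.5   54.1  150. ] gasket/door -130: [-121.    53.7  150. ] outer -142: [-132.3   53.1  150. ]
depth@ box,door 118.7738 126.179665
```

View pics/w4.png

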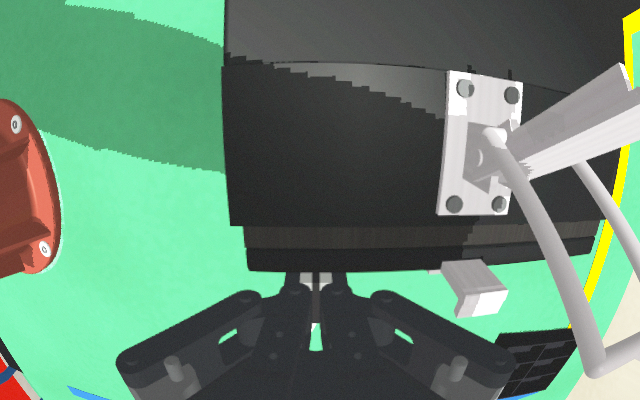

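The known edges read about 8.5 mm off, which agrees with the contact position, because the earlier fit took the gasket's edge for the box's. I'll shift the frame, then back off and go to a tilted pre-grasp above the loop.

```bash
python3 - <<'E'
from h import *
w=dict(np.load("w4.npz"))
o,A=frame(); o=o+8.3*A[0]+1.0*A[1]; json.dump(dict(x=o[0],y=o[1],yaw=87.15),open("ext.json","w"))
print("keeper lip front top corners z177",atz(w,458,295,177),atz(w,505,291,177),"back",atz(w,442,262,177),atz(w,476,258,177))
for n in("top","scene"):
    c=dict(np.load(n+"0.npz"));Q=toE(cloud(c).reshape(-1,3)); Q=Q[(abs(Q[:,1])<30)&(Q[:,2]>225)&(Q[:,0]<-30)&(Q[:,0]>-140)]
    b=Q[Q[:,0]<-85]; l=Q[Q[:,0]>-85]; b=b[b[:,2]>235]; print(n,"bar",np.median(b,0).round(1),b[:,1].min(),b[:,1].max(),"lever",np.median(l,0).round(1),l[:,2].max())
E
python3 p.py "[((-175,67,141),0),((-175,67,300),0),((-140,0,300),28)]"
```

```text
keeper lip front top corners z177 [-135.9   15.   177. ] [-136.6   -6.6  177. ] back [-121.4   24.6  177. ] [-120.7   11.4  177. ]
top bar [-106.2   -0.5  241.9] -15.88161023120572 17.682699431113782 lever [-61.6   1.7 231.1] 243.78396006508322
scene bar [-108.2   -5.3  240.9] -19.259402249735565 14.692184135986592 lever [-63.7  -4.  237.1] 242.58124305767723
t 12.05 ext [-153.5   66.8  140.8] tilt -0.04 latz 0.0 Fext [-5.49  0.39  1.6 ] w 0.2 gf 2.7 q [-22. -26. -35.  81.  -0.  71.]
(-175, 67, 141) 0 lin [-0.043, -0.0005, -0.0003] rot [-0.0, 0.001, 0.003]
(-175, 67, 300) 0 lin [-0.0432, -0.0005, -0.3183] rot [-0.0, 0.001, 0.003]
(-140, 0, 300) 28 lin [0.0265, 0.1337, -0.3184] rot [-0.001, 0.623, 0.003]
```

>>> carry_out(linear=[[-0.015,0,0],[-0.043,0,0],[-0.043,0,-0.05],[-0.043,0,-0.13],[-0.043,0,-0.21],[-0.043,0,-0.28],[-0.043,0,-0.318],[-0.02,0.04,-0.318],[0,0.08,-0.318],[0.02,0.12,-0.318],[0.026,0.134,-0.318],[0.026,0.134,-0.318]], rot=[[0,0,0],[0,0,0],[0,0,0],[0,0,0],[0,0.05,0],[0,0.15,0],[0,0.25,0],[0,0.38,0],[0,0.5,0],[0,0.6,0],[0,0.623,0],[0,0.623,0]], jaw=[1,1,1,1,1,1,0.3,0.3,0.3,0.3,0.3,0.3])

```text
clock: 13.55
position: [489.3, -19.0, 299.5]
tool_rot: [-180.0, -28.0, 87.3]
force: [-0.3, 0.3, 0.5]
gripper_width: 59.6
gripper_force: 0.0
```

```bash
python3 - <<'E'
from h import *
from rig import ctrl,vision
c=vision.camera("wrist"); np.savez("w5.npz",**c); cv2.imwrite("pics/w5.png",c["color"][:,:,::-1])
E
python3 p.py "[((-113,0,253),28)]"
```

```text
t 13.6 ext [-1.403e+02  2.000e-01  2.999e+02] tilt 27.97 latz 0.001 Fext [-0.08  0.63  0.34] w 59.6 gf 0.0 q [-32.  -4.  -4. 105.  24.  57.]
(-113, 0, 253) 28 lin [0.0043, 0.0005, 0.1084] rot [-0.002, 0.001, 0.003]
```

View pics/w5.png

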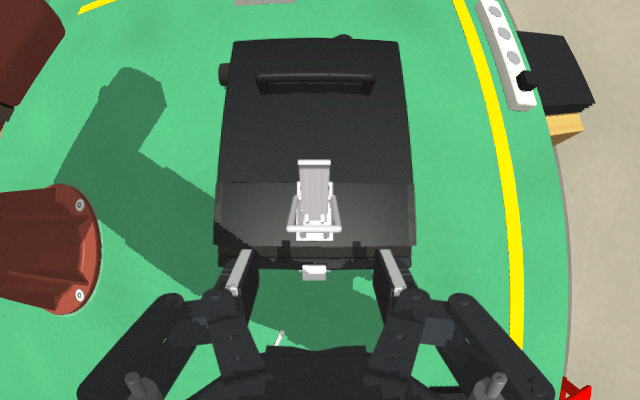

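Fingers at 243–388, loop bar at (314,231) spanning 287–341, and keeper at (314,271): laterally centred. I'll check where the bar is from its ray and then go in.

```bash
python3 - <<'E'
from h import *
w=dict(np.load("w5.npz"))
for z in (238,242,246): print(z,atz(w,314,231,z),atz(w,287,231,z),atz(w,341,231,z))
print("keeper lip front z177",atz(w,314,279,175), "d",w["depth"][229:234,310:318:3])
E
```

```text
238 [-111.2    1.   238. ] [-111.3   19.1  238. ] [-111.2  -17.   238. ]
242 [-111.4    1.   242. ] [-111.6   18.7  242. ] [-111.4  -16.6  242. ]
246 [-111.7    1.   246. ] [-111.8   18.3  246. ] [-111.7  -16.3  246. ]
keeper lip front z177 [-148.8    1.3  175. ] d [[201.73508 201.60835 201.48709]
 [202.11276 203.22345 202.67676]
 [202.20915 201.37115 202.61787]
 [202.66882 204.04749 202.53429]
 [290.3508  290.99713 289.96875]]
```

>>> carry_out(linear=[[-0.002,-0.001,0.03],[-0.004,-0.0016,0.065],[-0.004,-0.0016,0.09],[-0.004,-0.0016,0.106],[-0.004,-0.0016,0.106],[-0.004,-0.0016,0.106],[-0.004,-0.0016,0.106],[-0.004,-0.0016,0.106],[-0.004,-0.0016,0.106],[-0.004,-0.0016,0.106],[-0.004,-0.0016,0.106]], rot=[[0,0,0],[0,0,0],[0,0,0],[0,0,0],[0,0,0],[0,0,0],[0,0,0],[0,0,0],[0,0,0],[0,0,0],[0,0,0]], jaw=[0.3,0.3,0.3,0.3,0.3,1,1,1,1,1,1])

```text
clock: 14.98
position: [489.6, 4.4, 252.2]
tool_rot: [-180.0, -28.0, 87.3]
force: [-4.1, -1.2, 3.6]
gripper_width: 33.1
gripper_force: 59.2
```

```bash
python3 - <<'E'
from h import *
from rig import ctrl,vision
c=vision.camera("wrist"); np.savez("w6.npz",**c); k=c["color"][150:350,200:430][:,:,::-1]; cv2.imwrite("pics/w6.png",cv2.resize(k,None,fx=2.5,fy=2.5))
E
python3 p.py "[((x-6,1,z+11.5),28) for x,z in [(-118,237.5),(-125,233.5),(-133,228),(-140,221.5),(-147,211),(-153,200),(-157,189),(-156.5,178),(-155.5,167)]]"
```

```text
t 15.03 ext [-117.     0.9  252.2] tilt 28.03 latz 0.002 Fext [-1.17  4.71  3.33] w 32.9 gf 59.2 q [-30.  -6. -11.  99.  25.  60.]
(-124, 1, 249.0) 28 lin [-0.0154, -0.0003, -0.0009] rot [-0.002, -0.001, 0.003]
(-131, 1, 245.0) 28 lin [-0.0315, -0.0003, -0.0004] rot [-0.002, -0.001, 0.003]
(-139, 1, 239.5) 28 lin [-0.0508, -0.0004, 0.0018] rot [-0.002, -0.001, 0.003]
(-146, 1, 233.0) 28 lin [-0.0693, -0.0004, 0.0067] rot [-0.002, -0.001, 0.003]
(-153, 1, 222.5) 28 lin [-0.0915, -0.0004, 0.0187] rot [-0.002, -0.001, 0.003]
(-159, 1, 211.5) 28 lin [-0.1124, -0.0005, 0.0324] rot [-0.002, -0.001, 0.003]
(-163, 1, 200.5) 28 lin [-0.1298, -0.0005, 0.0481] rot [-0.002, -0.001, 0.003]
(-162.5, 1, 189.5) 28 lin [-0.1393, -0.0005, 0.068] rot [-0.002, -0.001, 0.003]
(-161.5, 1, 178.5) 28 lin [-0.1479, -0.0005, 0.0883] rot [-0.002, -0.001, 0.003]
```

View pics/w6.png

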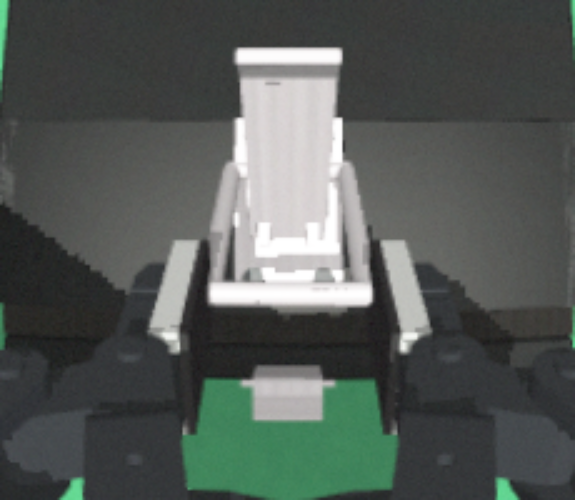

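The pads close on both side wires (bar at (290,293), pads at x≈200 and 385 in the ×2.5 crop), and the grip reads 59 N. Now I'll carry the bar out along its arc.

>>> carry_out(linear=[[-0.005,0,0],[-0.01,0,-0.0007],[-0.0154,0,-0.0009],[-0.0235,0,-0.0007],[-0.0315,0,-0.0004],[-0.041,0,0.0006],[-0.0508,0,0.0018],[-0.06,0,0.004],[-0.0693,0,0.0067],[-0.0693,0,0.0067]], rot=[[0,0,0],[0,0,0],[0,0,0],[0,0,0],[0,0,0],[0,0,0],[0,0,0],[0,0,0],[0,0,0],[0,0,0]], jaw=[1,1,1,1,1,1,1,1,1,1])

```text
clock: 16.27
position: [488.1, -24.5, 232.4]
tool_rot: [-179.9, -28.1, 87.3]
force: [-5.3, 1.9, 0.9]
gripper_width: 32.7
gripper_force: 61.8
```

```bash
cat > lk.py <<'E'
from h import *
import sys
from rig import ctrl,vision
a=vision.camera("scene")["color"][120:220,230:350][:,:,::-1]; b=vision.camera("wrist")["color"][130:350,200:430][:,:,::-1]
f=lambda k,w:cv2.resize(k,(400,w))
cv2.imwrite("pics/"+sys.argv[1],np.hstack([f(a,380),f(b,380)]))
E
python3 lk.py l1.png; python3 p.py "[((x-6,1,z+11.5),28) for x,z in [(-147,211),(-153,200),(-157,189),(-156.5,178),(-155.5,167)]]"
```

```text
t 16.38 ext [-145.8    0.9  232.6] tilt 28.07 latz 0.002 Fext [2.21 5.05 1.44] w 33.1 gf 61.7 q [-33.  -4. -11.  98.  24.  57.]
(-153, 1, 222.5) 28 lin [-0.0221, -0.0002, 0.011] rot [-0.003, -0.002, 0.003]
(-159, 1, 211.5) 28 lin [-0.0431, -0.0002, 0.0248] rot [-0.003, -0.002, 0.003]
(-163, 1, 200.5) 28 lin [-0.0605, -0.0002, 0.0404] rot [-0.003, -0.002, 0.003]
(-162.5, 1, 189.5) 28 lin [-0.0699, -0.0002, 0.0603] rot [-0.003, -0.002, 0.003]
(-161.5, 1, 178.5) 28 lin [-0.0785, -0.0002, 0.0807] rot [-0.003, -0.002, 0.003]
```

Forces are low. With only one picture view left, I'll check the bar numerically from the wrist depth.

```bash
cat > bar.py <<'E'
from h import *
from rig import ctrl,vision
def run(w=None):
    w=w or vision.camera("wrist")
    v,u=np.mgrid[0:400,0:640]; x=(u-w["cx"])/w["fx"];y=(v-w["cy"])/w["fy"];th=np.hypot(x,y)+1e-9;k=np.tan(th)/th
    d=w["depth"].astype(float); Q=toE(((np.stack([x*k*d,y*k*d,d],-1)-w["t"])@w["R"]).reshape(-1,3))
    col=w["color"].reshape(-1,3).astype(int)
    m=(d.ravel()>0)&(Q[:,2]>152)&(Q[:,2]<270)&(Q[:,0]>-175)&(Q[:,0]<-40)&(col.mean(1)>90)&(np.ptp(col,axis=1)<30)
    for a,b,n in((-8,10,"mid"),(11.5,16.5,"wireL"),(-16.5,-11.5,"wireR")):
        q=Q[m&(Q[:,1]>a)&(Q[:,1]<b)]
        print(n,[(int(xx),int(np.median(q[abs(q[:,0]-xx)<2][:,2])),int(q[abs(q[:,0]-xx)<2][:,2].max()),int((abs(q[:,0]-xx)<2).sum())) for xx in range(-174,-40,4) if (abs(q[:,0]-xx)<2).sum()>3])
run()
E
python3 bar.py
```

```text
mid [(-150, 174, 175, 84), (-146, 174, 176, 168), (-142, 175, 177, 168), (-138, 176, 222, 92), (-134, 222, 226, 288), (-130, 221, 222, 36), (-114, 152, 154, 46), (-110, 153, 156, 124), (-106, 153, 154, 132), (-102, 153, 154, 116), (-98, 153, 175, 174), (-94, 172, 178, 254), (-90, 183, 191, 279), (-86, 195, 204, 336), (-82, 208, 215, 403), (-78, 221, 245, 613), (-74, 231, 244, 473)]
wireL [(-138, 221, 222, 11), (-134, 222, 224, 80), (-130, 219, 222, 30), (-126, 217, 219, 24), (-122, 214, 217, 27), (-118, 211, 213, 21), (-114, 206, 211, 38), (-110, 155, 207, 62), (-106, 155, 204, 54), (-102, 153, 201, 62), (-98, 153, 197, 57), (-94, 160, 196, 58), (-90, 171, 193, 57), (-86, 188, 201, 46), (-82, 185, 214, 72), (-78, 216, 243, 49), (-74, 229, 244, 19)]
wireR [(-138, 220, 222, 8), (-134, 222, 224, 63), (-130, 220, 222, 63), (-126, 217, 222, 63), (-122, 214, 216, 63), (-118, 211, 213, 58), (-114, 208, 211, 76), (-110, 205, 207, 85), (-106, 202, 204, 80), (-102, 199, 202, 75), (-98, 195, 200, 78), (-94, 193, 196, 59), (-90, 190, 193, 66), (-86, 187, 190, 61), (-82, 185, 187, 61), (-78, 153, 184, 31), (-70, 153, 153, 10), (-66, 153, 153, 9), (-62, 153, 153, 13), (-58, 152, 154, 6)]
```

```bash
python3 p.py "[((x-10.8,1,z+11.2),28) for x,z in [(-142,216),(-149,208),(-155,199),(-158,189)]]"
```

```text
t 16.43 ext [-145.8    0.9  232.6] tilt 28.07 latz 0.002 Fext [1.34 6.58 0.83] w 32.8 gf 61.7 q [-33.  -4. -11.  98.  24.  57.]
(-152.8, 1, 227.2) 28 lin [-0.0175, -0.0002, 0.0029] rot [-0.003, -0.002, 0.003]
(-159.8, 1, 219.2) 28 lin [-0.0373, -0.0002, 0.0104] rot [-0.003, -0.002, 0.003]
(-165.8, 1, 210.2) 28 lin [-0.0564, -0.0002, 0.0207] rot [-0.003, -0.002, 0.003]
(-168.8, 1, 200.2) 28 lin [-0.0711, -0.0002, 0.0355] rot [-0.003, -0.002, 0.003]
```

>>> carry_out(linear=[[-0.009,-0.0015,0.001],[-0.0175,-0.0015,0.003],[-0.0275,-0.0015,0.0065],[-0.0373,-0.0015,0.0105],[-0.047,-0.0015,0.0155],[-0.0564,-0.0015,0.0207],[-0.064,-0.0015,0.028],[-0.071,-0.0015,0.0355],[-0.071,-0.0015,0.0355]], rot=[[0,0,0],[0,0,0],[0,0,0],[0,0,0],[0,0,0],[0,0,0],[0,0,0],[0,0,0],[0,0,0]], jaw=[1,1,1,1,1,1,1,1,1])

```text
clock: 17.55
position: [486.6, -47.6, 200.1]
tool_rot: [180.0, -28.0, 87.3]
force: [-0.7, -1.1, 0.7]
gripper_width: 31.9
gripper_force: 60.1
```

```bash
python3 bar.py; python3 p.py
```

```text
mid [(-154, 191, 193, 295), (-150, 174, 191, 136), (-146, 174, 176, 230), (-142, 175, 178, 261), (-138, 176, 178, 165), (-114, 239, 242, 203), (-110, 240, 242, 587), (-106, 233, 238, 328), (-102, 203, 233, 437), (-98, 176, 229, 571), (-94, 161, 229, 214), (-90, 152, 153, 15), (-66, 153, 155, 99), (-62, 153, 155, 131), (-58, 152, 154, 59)]
wireL [(-154, 191, 193, 80), (-150, 190, 192, 39), (-146, 190, 192, 31), (-142, 190, 191, 29), (-138, 189, 191, 25), (-134, 189, 190, 24), (-130, 189, 190, 30), (-126, 188, 190, 29), (-122, 188, 189, 24), (-118, 187, 189, 23), (-114, 171, 242, 54), (-110, 155, 242, 85), (-106, 155, 238, 75), (-102, 154, 233, 85), (-98, 184, 230, 91), (-94, 154, 229, 71), (-90, 153, 185, 37), (-86, 153, 153, 13), (-82, 152, 153, 5), (-66, 155, 155, 20), (-62, 154, 156, 22), (-58, 152, 154, 13)]
wireR [(-170, 217, 218, 5), (-166, 219, 219, 5), (-162, 211, 214, 4), (-158, 201, 206, 6), (-154, 191, 199, 60), (-150, 190, 192, 67), (-146, 190, 192, 64), (-142, 190, 192, 64), (-138, 190, 191, 69), (-134, 189, 191, 67), (-130, 189, 191, 70), (-126, 188, 190, 63), (-122, 188, 190, 58), (-118, 188, 190, 63), (-114, 187, 189, 73), (-110, 187, 189, 96), (-106, 186, 189, 84), (-102, 186, 188, 82), (-98, 186, 188, 98), (-94, 185, 188, 92), (-90, 153, 187, 55), (-86, 153, 185, 17), (-82, 153, 153, 9), (-62, 154, 155, 5), (-58, 152, 153, 5)]
t 17.6 ext [-169.1    1.2  200.4] tilt 28.01 latz 0.001 Fext [-1.95  2.5   1.34] w 32.4 gf 60.3 q [-35.  -3. -13.  96.  23.  54.]
```

The bar is at about (-154,190) and the lever at about 1.85, but the wire has crept towards the pad edge, so I'll re-grip before lowering.

>>> carry_out(linear=[[0,0,0],[0,0,0],[0,0,0],[0.01,0,-0.003],[0.02,0,-0.005],[0.02,0,-0.005],[0.02,0,-0.005],[0.02,0,-0.005],[0.02,0,-0.005],[0.02,0,-0.005]], rot=[[0,0,0],[0,0,0],[0,0,0],[0,0,0],[0,0,0],[0,0,0],[0,0,0],[0,0,0],[0,0,0],[0,0,0]], jaw=[0.45,0.45,0.45,0.45,0.45,1,1,1,1,1])

```text
clock: 18.85
position: [487.0, -39.7, 207.3]
tool_rot: [-180.0, -28.0, 87.3]
force: [-0.3, -0.3, 0.4]
gripper_width: 32.1
gripper_force: 59.4
```

```bash
python3 bar.py | head -1; python3 p.py
```

```text
mid [(-154, 190, 192, 279), (-150, 174, 191, 151), (-146, 174, 176, 217), (-142, 175, 177, 217), (-138, 176, 177, 155), (-114, 153, 242, 176), (-110, 240, 243, 568), (-106, 234, 239, 392), (-102, 153, 234, 270), (-98, 172, 227, 371), (-94, 153, 226, 157), (-90, 152, 154, 27), (-86, 189, 190, 12), (-82, 173, 174, 18), (-78, 173, 175, 51), (-74, 153, 154, 40), (-70, 153, 154, 102), (-66, 153, 155, 137), (-62, 153, 155, 133), (-58, 152, 154, 49)]
t 18.9 ext [-161.2    1.3  207.3] tilt 28.05 latz 0.001 Fext [ 1.09 -0.39 -0.23] w 32.2 gf 59.4 q [-34.  -3. -13.  96.  24.  55.]
```

>>> carry_out(linear=[[0,0,0],[0,0,0],[0,0,0],[0.0,0,0.008],[0.0,0,0.008],[0.0,0,0.008],[0.0,0,0.008],[0.0,0,0.008],[0.0,0,0.008]], rot=[[0,0,0],[0,0,0],[0,0,0],[0,0,0],[0,0,0],[0,0,0],[0,0,0],[0,0,0],[0,0,0]], jaw=[0.45,0.45,0.45,0.45,0.45,1,1,1,1])

```text
clock: 20.02
position: [487.1, -38.0, 203.9]
tool_rot: [180.0, -28.0, 87.3]
force: [-0.8, -1.4, -0.1]
gripper_width: 33.5
gripper_force: 59.5
```

```bash
python3 bar.py | head -1; python3 p.py "[((x-5.8,1.3,z+14.5),28) for x,z in [(-158,189),(-158,182),(-157.5,175),(-157,167)]]"
```

```text
mid [(-154, 190, 192, 280), (-150, 174, 190, 133), (-146, 174, 177, 232), (-142, 175, 177, 229), (-138, 175, 178, 197), (-114, 239, 242, 242), (-110, 240, 242, 590), (-106, 234, 238, 420), (-102, 153, 233, 300), (-98, 162, 230, 319), (-94, 154, 229, 191), (-90, 152, 153, 15), (-86, 188, 190, 14), (-82, 174, 174, 24), (-78, 173, 175, 51), (-74, 153, 154, 49), (-70, 153, 154, 102), (-66, 153, 156, 135), (-62, 153, 156, 135), (-58, 152, 154, 65)]
t 20.07 ext [-159.5    1.3  203.9] tilt 28.03 latz 0.001 Fext [-1.11  1.21  0.88] w 33.2 gf 59.5 q [-34.  -3. -13.  96.  24.  55.]
(-163.8, 1.3, 203.5) 28 lin [-0.008, 0.0, -0.0034] rot [-0.002, -0.001, 0.003]
(-163.8, 1.3, 196.5) 28 lin [-0.0146, 0.0, 0.009] rot [-0.002, -0.001, 0.003]
(-163.3, 1.3, 189.5) 28 lin [-0.0203, 0.0, 0.0218] rot [-0.002, -0.001, 0.003]
(-162.8, 1.3, 181.5) 28 lin [-0.0269, 0.0, 0.0364] rot [-0.002, -0.001, 0.003]
```

>>> carry_out(linear=[[-0.004,0,-0.0015],[-0.008,0,-0.003],[-0.011,0,0.003],[-0.0145,0,0.009],[-0.017,0,0.015],[-0.02,0,0.022],[-0.022,0,0.029],[-0.025,0,0.037],[-0.025,0,0.037]], rot=[[0,0,0],[0,0,0],[0,0,0],[0,0,0],[0,0,0],[0,0,0],[0,0,0],[0,0,0],[0,0,0]], jaw=[1,1,1,1,1,1,1,1,1])

```text
clock: 21.2
position: [486.6, -40.8, 180.8]
tool_rot: [-180.0, -27.9, 87.4]
force: [-5.5, -3.1, 0.5]
gripper_width: 33.5
gripper_force: 59.8
```

```bash
python3 bar.py; python3 p.py
```

```text
mid [(-154, 169, 171, 220), (-150, 173, 175, 215), (-146, 174, 177, 304), (-142, 175, 177, 326), (-138, 176, 177, 220), (-118, 238, 240, 576), (-114, 236, 239, 559), (-110, 231, 235, 589), (-106, 153, 231, 303), (-102, 153, 230, 239), (-98, 153, 221, 304), (-94, 153, 203, 128), (-90, 186, 190, 89), (-86, 185, 190, 77), (-82, 174, 175, 39), (-78, 173, 175, 72), (-74, 152, 154, 32), (-70, 153, 154, 112), (-66, 153, 156, 167), (-62, 153, 156, 153), (-58, 152, 154, 72)]
wireL [(-154, 169, 170, 70), (-150, 169, 171, 45), (-146, 170, 172, 24), (-142, 172, 173, 24), (-138, 173, 175, 23), (-134, 174, 176, 25), (-130, 175, 176, 31), (-126, 176, 177, 27), (-122, 177, 179, 30), (-118, 179, 239, 57), (-114, 178, 239, 87), (-110, 155, 234, 111), (-106, 155, 230, 98), (-102, 153, 229, 102), (-98, 152, 154, 51), (-94, 152, 154, 54), (-90, 152, 153, 5), (-70, 153, 154, 25), (-66, 154, 156, 51), (-62, 154, 156, 35), (-58, 152, 154, 21)]
wireR [(-154, 169, 170, 47), (-150, 169, 184, 61), (-146, 171, 178, 62), (-142, 172, 173, 69), (-138, 173, 174, 80), (-134, 174, 176, 72), (-130, 175, 176, 71), (-126, 176, 178, 79), (-122, 177, 179, 76), (-118, 178, 180, 79), (-114, 179, 181, 101), (-110, 180, 181, 113), (-106, 181, 183, 118), (-102, 181, 183, 100), (-98, 153, 154, 30), (-94, 153, 185, 44), (-90, 185, 186, 29), (-70, 152, 153, 10), (-66, 153, 156, 33), (-62, 153, 155, 34), (-58, 152, 153, 17)]
t 21.25 ext [-162.3    1.6  180.9] tilt 27.94 latz 0.002 Fext [-4.38  4.6   1.4 ] w 33.4 gf 59.7 q [-34.  -3. -15.  94.  23.  55.]
```

>>> carry_out(linear=[[-0.001,0,0.002],[-0.002,0,0.0037],[0.0005,0,0.005],[0.003,0,0.0065],[0.0055,0,0.0079],[0.008,0,0.0093],[0.0105,0,0.0105],[0.0105,0,0.0105]], rot=[[0,0,0],[0,0,0],[0,0,0],[0,0,0],[0,0,0],[0,0,0],[0,0,0],[0,0,0]], jaw=[1,1,1,1,1,1,1,1])

```text
clock: 22.25
position: [487.7, -33.7, 179.1]
tool_rot: [180.0, -28.0, 87.2]
force: [2.7, -4.3, 0.3]
gripper_width: 33.3
gripper_force: 59.3
```

```bash
python3 bar.py; python3 p.py
```

```text
mid [(-150, 174, 176, 94), (-146, 174, 177, 315), (-142, 175, 177, 299), (-138, 176, 177, 266), (-114, 152, 154, 107), (-110, 153, 155, 215), (-106, 152, 155, 212), (-102, 152, 154, 206), (-98, 154, 175, 333), (-94, 171, 179, 554), (-90, 183, 192, 587), (-86, 196, 204, 780), (-82, 208, 217, 962), (-78, 223, 244, 1735), (-74, 232, 244, 1180)]
wireL [(-146, 168, 170, 50), (-142, 168, 170, 51), (-138, 170, 172, 30), (-134, 171, 172, 35), (-130, 171, 174, 33), (-126, 173, 174, 32), (-122, 173, 176, 32), (-118, 174, 177, 36), (-114, 174, 177, 67), (-110, 155, 178, 100), (-106, 154, 179, 93), (-102, 153, 180, 89), (-98, 153, 181, 90), (-94, 165, 182, 103), (-90, 180, 190, 90), (-86, 182, 202, 88), (-82, 184, 213, 124), (-78, 218, 244, 107), (-74, 231, 244, 54)]
wireR [(-146, 168, 170, 45), (-142, 169, 171, 72), (-138, 170, 172, 70), (-134, 171, 173, 74), (-130, 172, 173, 71), (-126, 173, 175, 65), (-122, 174, 175, 68), (-118, 175, 177, 73), (-114, 175, 178, 90), (-110, 176, 178, 112), (-106, 177, 180, 108), (-102, 178, 180, 105), (-98, 179, 182, 113), (-94, 180, 183, 106), (-90, 181, 184, 111), (-86, 182, 184, 103), (-82, 183, 186, 117), (-78, 153, 185, 42), (-74, 152, 154, 25), (-66, 152, 153, 7), (-62, 152, 153, 17), (-58, 152, 153, 6)]
t 22.3 ext [-155.2    0.9  179.2] tilt 27.98 latz 0.0 Fext [-4.16 -3.2   0.4 ] w 33.3 gf 59.3 q [-34.  -3. -15.  93.  24.  56.]
```

The bar is now hidden under the lip and the side wires begin at about x=-147. I'll draw it in against the post.

>>> carry_out(linear=[[0.0009,0,0.0005],[0.0018,0,0.0009],[0.0018,0,0.0009]], rot=[[0,0,0],[0,0,0],[0,0,0]], jaw=[1,1,1])

```text
clock: 22.68
position: [487.7, -33.3, 179.2]
tool_rot: [180.0, -27.9, 87.2]
force: [2.4, -9.1, -0.3]
gripper_width: 33.1
gripper_force: 59.4
```

>>> carry_out(linear=[[0.0009,0,0.0005],[0.0018,0,0.0009],[0.0018,0,0.0009]], rot=[[0,0,0],[0,0,0],[0,0,0]], jaw=[1,1,1])

```text
clock: 23.05
position: [487.7, -33.1, 179.2]
tool_rot: [180.0, -27.8, 87.2]
force: [0.0, -12.7, 0.6]
gripper_width: 33.3
gripper_force: 59.7
```

It's bearing on the post at about 13 N and snug, so I'll release and back straight out.

>>> carry_out(linear=[[-0.001,0,-0.0005],[-0.001,0,-0.0005],[-0.001,0,-0.0005],[-0.001,0,-0.0005],[-0.001,0,-0.0005],[-0.001,0,-0.02],[-0.001,0,-0.06],[-0.001,0,-0.1],[-0.001,0,-0.14],[-0.001,0,-0.14]], rot=[[0,0,0],[0,0,0],[0,0,0],[0,0,0],[0,0,0],[0,0,0],[0,0,0],[0,0,0],[0,0,0],[0,0,0]], jaw=[1,0.4,0.4,0.4,0.4,0.4,0.4,0.4,0.4,0.4])

```text
clock: 24.3
position: [486.4, -65.4, 242.5]
tool_rot: [179.9, -28.0, 87.3]
force: [-0.9, 0.8, -0.8]
gripper_width: 51.4
gripper_force: 0.0
```

```bash
python3 bar.py; python3 p.py "[((-115,1,265),28),((-100,1,245),28)]"
```

```text
mid [(-150, 174, 175, 77), (-146, 174, 176, 153), (-142, 175, 177, 157), (-138, 175, 178, 105), (-114, 153, 154, 63), (-110, 153, 155, 107), (-106, 153, 155, 101), (-102, 152, 154, 103), (-98, 154, 175, 188), (-94, 170, 176, 269), (-90, 181, 189, 276), (-86, 192, 200, 296), (-82, 202, 211, 356), (-78, 213, 221, 373), (-74, 228, 244, 763), (-70, 233, 244, 156)]
wireL [(-146, 169, 171, 28), (-142, 170, 171, 24), (-138, 170, 172, 18), (-134, 171, 172, 17), (-130, 172, 174, 18), (-126, 173, 174, 17), (-122, 174, 175, 17), (-118, 175, 176, 17), (-114, 164, 177, 34), (-110, 155, 179, 52), (-106, 155, 179, 42), (-102, 153, 180, 38), (-98, 153, 181, 43), (-94, 164, 182, 50), (-90, 179, 187, 55), (-86, 181, 197, 43), (-82, 183, 206, 53), (-78, 195, 219, 40), (-74, 226, 243, 45), (-70, 153, 243, 11)]
wireR [(-146, 169, 170, 27), (-142, 170, 171, 37), (-138, 170, 173, 41), (-134, 171, 173, 41), (-130, 172, 174, 41), (-126, 173, 175, 34), (-122, 174, 176, 36), (-118, 175, 177, 35), (-114, 176, 177, 42), (-110, 176, 179, 45), (-106, 178, 180, 44), (-102, 179, 181, 49), (-98, 179, 181, 40), (-94, 180, 182, 48), (-90, 181, 183, 51), (-86, 182, 184, 43), (-82, 183, 185, 47), (-78, 183, 185, 31), (-74, 153, 153, 16), (-70, 153, 154, 6), (-62, 153, 155, 14), (-58, 152, 153, 6)]
t 24.35 ext [-186.4    0.9  241.5] tilt 28.01 latz 0.0 Fext [-0.05 -1.18  0.23] w 51.2 gf 0.0 q [-37.  -2.  -8. 101.  23.  53.]
(-115, 1, 265) 28 lin [0.1481, 0.0002, 0.0254] rot [-0.0, -0.0, 0.003]
(-100, 1, 245) 28 lin [0.1558, 0.0002, 0.0748] rot [-0.0, -0.0, 0.003]
```

The loop is hooked with the bar under the lip, and the lever is at about 1.22 rad. I'll plan the press with closed fingers, front tip edge on the pad.

```bash
cat > press.py <<'E'
from h import *
import sys
from rig import ctrl
def tgt(th,r,tilt,off=0):
    u=np.array([np.cos(th),np.sin(th)]);n=np.array([-u[1],u[0]]);a=np.radians(tilt)
    F=np.array([-87.5,168])+r*u+(7+off)*n
    p=F-22*np.array([np.sin(a),-np.cos(a)])-11*np.array([np.cos(a),np.sin(a)])
    return ((round(p[0],1),1,round(p[1],1)),tilt)
s=ctrl.observe();show(s)
plan(s,[tgt(*t) for t in eval(sys.argv[1])])
E
python3 press.py "[(1.25,50,28,15),(1.25,50,28,3)]"
```

```text
t 24.35 ext [-186.4    0.9  241.5] tilt 28.01 latz 0.0 Fext [-0.05 -1.18  0.23] w 51.2 gf 0.0 q [-37.  -2.  -8. 101.  23.  53.]
(np.float64(-112.7), 1, np.float64(236.6)) 28 lin [0.1255, 0.0001, 0.0778] rot [-0.0, -0.0, 0.003]
(np.float64(-101.3), 1, np.float64(232.9)) 28 lin [0.1422, 0.0002, 0.095] rot [-0.0, -0.0, 0.003]
```

>>> carry_out(linear=[[0.02,0,0.01],[0.05,0,0.03],[0.08,0,0.05],[0.105,0,0.065],[0.1255,0,0.078],[0.134,0,0.086],[0.142,0,0.095],[0.142,0,0.095]], rot=[[0,0,0],[0,0,0],[0,0,0],[0,0,0],[0,0,0],[0,0,0],[0,0,0],[0,0,0]], jaw=[1,1,1,1,1,1,1,1])

```text
clock: 25.35
position: [489.7, 20.7, 232.4]
tool_rot: [-180.0, -28.0, 87.3]
force: [-1.2, 0.1, -0.3]
gripper_width: -0.3
gripper_force: 0.0
```

```bash
python3 press.py "[(1.22,50,28,0),(1.1,50,25,0),(1.0,50,23,0),(.9,50,20,0),(.8,51,17,0)]"
```

```text
t 25.35 ext [-100.8    1.6  232.4] tilt 28.04 latz 0.001 Fext [ 0.05  1.25 -0.29] w -0.3 gf 0.0 q [-28.  -7. -13.  97.  25.  62.]
(np.float64(-96.9), 1, np.float64(231.6)) 28 lin [0.0061, 0.0011, 0.005] rot [-0.002, -0.001, 0.003]
(np.float64(-90.3), 1, np.float64(231.0)) 25 lin [0.0172, 0.0012, 0.0122] rot [-0.002, -0.068, 0.003]
(np.float64(-85.1), 1, np.float64(229.8)) 23 lin [0.0253, 0.0012, 0.0193] rot [-0.002, -0.112, 0.003]
(np.float64(-79.8), 1, np.float64(228.4)) 20 lin [0.0333, 0.0012, 0.0267] rot [-0.002, -0.179, 0.003]
(np.float64(-73.9), 1, np.float64(227.3)) 17 lin [0.0427, 0.0013, 0.0342] rot [-0.002, -0.245, 0.003]
```

>>> carry_out(linear=[[0.003,0.001,0.0025],[0.006,0.001,0.005],[0.0115,0.001,0.0085],[0.017,0.001,0.012],[0.021,0.001,0.0155],[0.025,0.001,0.019],[0.025,0.001,0.019]], rot=[[0,0,0],[0,0,0],[0,-0.034,0],[0,-0.068,0],[0,-0.09,0],[0,-0.112,0],[0,-0.112,0]], jaw=[1,1,1,1,1,1,1])

```text
clock: 26.22
position: [491.1, 35.3, 230.3]
tool_rot: [179.9, -22.7, 87.3]
force: [-1.4, -8.5, 0.9]
gripper_width: -0.0
gripper_force: 3.7
```

```bash
python3 bar.py; python3 press.py "[(.9,50,20,0),(.8,51,17,0),(.7,52,14,0),(.6,53,11,0),(.5,54,9,0)]"
```

```text
mid [(-142, 175, 176, 56), (-138, 174, 177, 127), (-134, 169, 177, 56), (-86, 247, 248, 46), (-82, 247, 258, 247), (-78, 240, 248, 342), (-74, 230, 237, 289), (-70, 220, 227, 255), (-66, 219, 223, 261), (-62, 238, 240, 309), (-58, 238, 241, 184), (-54, 220, 221, 4)]
wireL [(-78, 227, 233, 26), (-74, 206, 223, 21), (-70, 212, 213, 8), (-66, 219, 223, 8), (-62, 238, 240, 7), (-58, 222, 240, 15)]
wireR [(-78, 182, 232, 32), (-74, 181, 223, 30), (-70, 152, 154, 6), (-66, 153, 153, 4)]
t 26.27 ext [-86.1   0.9 230.3] tilt 22.76 latz 0.0 Fext [-6.68  1.06  2.25] w -0.0 gf 3.6 q [-24. -10. -15.  94.  21.  67.]
(np.float64(-79.8), 1, np.float64(228.4)) 20 lin [0.0101, -0.0002, 0.0083] rot [-0.0, -0.061, 0.004]
(np.float64(-73.9), 1, np.float64(227.3)) 17 lin [0.0202, -0.0002, 0.0149] rot [-0.0, -0.128, 0.004]
(np.float64(-68.2), 1, np.float64(225.5)) 14 lin [0.0293, -0.0001, 0.0227] rot [-0.0, -0.195, 0.004]
(np.float64(-62.7), 1, np.float64(223.2)) 11 lin [0.0376, -0.0001, 0.0312] rot [-0.0, -0.261, 0.004]
(np.float64(-57.8), 1, np.float64(220.0)) 9 lin [0.0442, -0.0001, 0.0409] rot [0.0, -0.306, 0.004]
```

>>> carry_out(linear=[[0.005,0,0.004],[0.01,0,0.0083],[0.015,0,0.0115],[0.02,0,0.015],[0.025,0,0.019],[0.0293,0,0.0227],[0.0293,0,0.0227]], rot=[[0,-0.03,0],[0,-0.06,0],[0,-0.095,0],[0,-0.128,0],[0,-0.16,0],[0,-0.195,0],[0,-0.195,0]], jaw=[1,1,1,1,1,1,1])

```text
clock: 27.15
position: [492.4, 52.1, 226.3]
tool_rot: [179.9, -13.8, 87.3]
force: [-2.1, -14.0, 4.1]
gripper_width: -0.1
gripper_force: 6.7
```

```bash
python3 bar.py|head -1; python3 press.py "[(.6,53,11,0),(.5,54,9,0),(.4,55,7,0),(.3,56,5,0),(.2,57,3,0)]"
```

```text
mid [(-138, 176, 177, 25), (-134, 167, 177, 201), (-66, 243, 244, 20), (-62, 241, 250, 344), (-58, 228, 238, 499), (-54, 212, 223, 337), (-50, 212, 215, 223), (-46, 215, 221, 196), (-42, 227, 229, 269)]
t 27.2 ext [-69.3   0.5 226.3] tilt 13.84 latz -0.002 Fext [-14.18   1.31   4.09] w 0.3 gf 6.5 q [-17. -12. -16.  90.  13.  75.]
(np.float64(-62.7), 1, np.float64(223.2)) 11 lin [0.0113, -0.001, 0.0091] rot [0.002, -0.063, 0.003]
(np.float64(-57.8), 1, np.float64(220.0)) 9 lin [0.0193, -0.001, 0.0176] rot [0.002, -0.108, 0.003]
(np.float64(-53.2), 1, np.float64(216.4)) 7 lin [0.0265, -0.001, 0.0268] rot [0.002, -0.152, 0.003]
(np.float64(-48.9), 1, np.float64(212.2)) 5 lin [0.0329, -0.001, 0.037] rot [0.002, -0.197, 0.003]
(np.float64(-45.2), 1, np.float64(207.6)) 3 lin [0.0378, -0.001, 0.0477] rot [0.002, -0.241, 0.003]
```

>>> carry_out(linear=[[0.006,-0.0005,0.0045],[0.0113,-0.001,0.0091],[0.0155,-0.001,0.0135],[0.0193,-0.001,0.0176],[0.023,-0.001,0.022],[0.0265,-0.001,0.0268],[0.03,-0.001,0.032],[0.033,-0.001,0.037],[0.033,-0.001,0.037]], rot=[[0,-0.03,0],[0,-0.063,0],[0,-0.085,0],[0,-0.108,0],[0,-0.13,0],[0,-0.152,0],[0,-0.175,0],[0,-0.197,0],[0,-0.197,0]], jaw=[1,1,1,1,1,1,1,1,1])

```text
clock: 28.32
position: [493.1, 74.3, 212.6]
tool_rot: [179.8, -5.2, 87.3]
force: [0.2, -4.9, 3.9]
gripper_width: 0.2
gripper_force: 2.4
```

```bash
python3 press.py "[(.2,57,3,0),(.15,57,2,0),(.1,57,0,0),(.05,57,0,0),(.0,57,0,0)]"
```

```text
t 28.32 ext [-47.    0.9 212.6] tilt 5.22 latz -0.003 Fext [-4.85 -0.41  3.87] w 0.2 gf 2.4 q [-10. -13. -17.  86.   5.  83.]
(np.float64(-45.2), 1, np.float64(207.6)) 3 lin [0.0028, -0.0002, 0.0103] rot [0.004, -0.049, 0.004]
(np.float64(-43.9), 1, np.float64(205.0)) 2 lin [0.0049, -0.0002, 0.0157] rot [0.004, -0.071, 0.004]
(np.float64(-42.5), 1, np.float64(202.7)) 0 lin [0.0073, -0.0002, 0.0205] rot [0.004, -0.116, 0.004]
(np.float64(-41.9), 1, np.float64(199.8)) 0 lin [0.0079, -0.0002, 0.0264] rot [0.004, -0.116, 0.004]
(np.float64(-41.5), 1, np.float64(197.0)) 0 lin [0.0082, -0.0002, 0.032] rot [0.004, -0.116, 0.004]
```

>>> carry_out(linear=[[0.0015,0,0.005],[0.003,0,0.01],[0.005,0,0.0157],[0.0073,0,0.0205],[0.008,0,0.024],[0.008,0,0.0265],[0.008,0,0.029],[0.008,0,0.029]], rot=[[0,-0.025,0],[0,-0.05,0],[0,-0.07,0],[0,-0.1,0],[0,-0.115,0],[0,-0.115,0],[0,-0.115,0],[0,-0.115,0]], jaw=[1,1,1,1,1,1,1,1])

```text
clock: 29.32
position: [492.6, 79.6, 197.3]
tool_rot: [-180.0, -0.2, 87.3]
force: [0.1, -0.4, 0.7]
gripper_width: 0.1
gripper_force: 0.0
```

```bash
python3 bar.py; python3 press.py "[(.0,57,0,0)]"
```

```text
mid [(-94, 174, 175, 18), (-90, 174, 176, 44), (-86, 175, 176, 28), (-46, 220, 221, 16)]
wireL []
wireR []
t 29.38 ext [-41.8   1.6 197.3] tilt 0.19 latz 0.0 Fext [ 0.36 -0.04 -0.17] w 0.3 gf 0.0 q [ -6. -12. -18.  84.   0.  87.]
(np.float64(-41.5), 1, np.float64(197.0)) 0 lin [0.0005, 0.0013, 0.0007] rot [0.0, -0.004, 0.003]
```

No force now, so the lever seems to have gone over centre. I'll press gently to confirm it's on its stop.

>>> carry_out(linear=[[0,0,0.001],[0,0,0.002],[0,0,0.002]], rot=[[0,0,0],[0,0,0],[0,0,0]], jaw=[1,1,1])

```text
clock: 29.75
position: [492.7, 79.6, 197.0]
tool_rot: [180.0, -0.2, 87.3]
force: [-2.0, 0.2, 5.0]
gripper_width: 0.2
gripper_force: 2.7
```

>>> carry_out(linear=[[0,0,0.001],[0,0,0.002],[0,0,0.002]], rot=[[0,0,0],[0,0,0],[0,0,0]], jaw=[1,1,1])

```text
clock: 30.12
position: [492.7, 79.6, 197.0]
tool_rot: [179.9, -0.2, 87.3]
force: [-5.8, -0.5, 12.4]
gripper_width: 0.0
gripper_force: 6.1
```

Contact at z=197.0 with 12 N and no give, so the lever lies on its stop, as expected. Next I'll lift away and use the last look to check.

>>> carry_out(linear=[[0,0,-0.01],[0,0,-0.06],[0,0,-0.13],[-0.05,0,-0.2],[-0.1,0,-0.25],[-0.1,0,-0.25],[-0.1,0,-0.25]], rot=[[0,0,0],[0,0,0],[0,0,0],[0,0,0],[0,0,0],[0,0,0],[0,0,0]], jaw=[1,1,1,1,1,1,1])

```text
clock: 31.0
position: [490.1, 29.8, 319.3]
tool_rot: [-179.9, -0.2, 87.3]
force: [-0.6, 0.5, -1.0]
gripper_width: 0.1
gripper_force: 0.0
```

```bash
sed -i 's/^run()/w=vision.camera("wrist"); run(w); cv2.imwrite("pics\/fin.png",cv2.resize(w["color"][60:340,180:480][:,:,::-1],None,fx=2,fy=2))/' bar.py; python3 bar.py; python3 p.py
```

```text
mid [(-142, 174, 176, 43), (-138, 175, 176, 65), (-134, 169, 177, 231), (-130, 168, 175, 8), (-114, 152, 155, 32), (-110, 153, 156, 63), (-106, 152, 154, 51), (-102, 152, 154, 32), (-98, 174, 174, 23), (-94, 174, 175, 56), (-90, 175, 177, 80), (-86, 174, 176, 91), (-82, 175, 176, 82), (-78, 175, 176, 87), (-74, 174, 176, 94), (-70, 175, 176, 85), (-66, 174, 177, 88), (-62, 175, 176, 90), (-58, 174, 177, 88), (-54, 175, 176, 92), (-50, 174, 176, 97), (-46, 175, 176, 88), (-42, 174, 176, 103)]
wireL [(-138, 170, 171, 17), (-134, 169, 170, 13), (-130, 169, 170, 9), (-126, 169, 170, 9), (-122, 169, 170, 7), (-118, 169, 170, 7), (-114, 167, 169, 17), (-110, 155, 169, 20), (-106, 154, 169, 27), (-102, 153, 170, 21), (-98, 167, 169, 17), (-94, 166, 175, 18), (-90, 166, 176, 21), (-86, 153, 175, 21), (-82, 160, 175, 18), (-78, 167, 175, 14), (-74, 168, 176, 15), (-70, 166, 175, 36), (-66, 154, 175, 17), (-62, 154, 175, 19), (-58, 153, 175, 15), (-54, 175, 175, 4), (-50, 175, 175, 4), (-46, 175, 176, 5), (-42, 175, 176, 5)]
wireR [(-138, 169, 171, 14), (-134, 169, 170, 16), (-130, 170, 171, 16), (-126, 169, 170, 15), (-122, 169, 171, 17), (-118, 169, 169, 16), (-114, 169, 171, 20), (-110, 168, 170, 21), (-106, 168, 169, 26), (-102, 168, 169, 25), (-98, 168, 170, 23), (-94, 168, 170, 26), (-90, 168, 169, 24), (-86, 167, 169, 26), (-82, 168, 169, 27), (-78, 168, 169, 24), (-74, 168, 169, 17), (-70, 166, 169, 31), (-66, 153, 155, 14), (-62, 153, 155, 14), (-58, 152, 153, 11)]
t 31.05 ext [-91.4   1.8 319. ] tilt 0.21 latz 0.002 Fext [-0.19  0.2   0.02] w -0.0 gf 0.0 q [-12. -11.  -4.  97.   0.  81.]
```

View pics/fin.png

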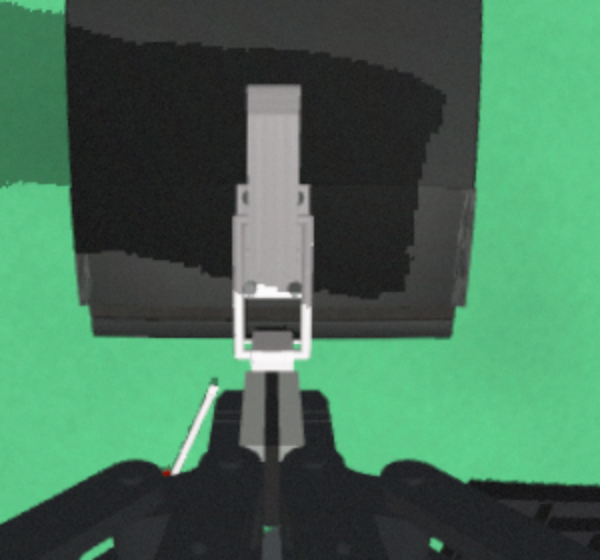

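The lever lies flat at (272,190), with a level face at z≈175. The loop's bar is under the keeper lip at (272,355), and the door is tight on the gasket. I'm handing the job in.

```bash
python3 -c "
from rig import ctrl; print(ctrl.hand_in())"
```

```text
the job is handed in; nothing more can be done
None
```

The filter door is shut on its gasket, the loop is hooked snug under the keeper lip, and the lever is pressed over centre and lying flat; the job was handed in at about 31 s, the highest force readings were about 5 N on the door, 13 N on the loop and 15 N on the lever, and no verdict came back.

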